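Turn the order wheel to the barman's aisle and ring for him

ROBOT

A 6-joint arm with a two-finger parallel gripper is mounted at the origin on a cart in front of the work surface, level with it; the furniture and walls round the work are solid. World frame = base frame: x ahead of the robot, y to its left, z up, the work surface at z = 0. Lengths are in mm, angles in rad, forces in N, time in s.
With the tool pointing down it reaches from about 350 to 875 mm from the base axis. Payload 4.2 kg.
Tool frame: the origin (TCP) lies midway between the tips of the shut fingers; the grasp point (between the pads) lies 19 mm behind it (arm.grasp_offset is the distance from the TCP to the grasp point, in mm); z points along the fingers, y is the direction in which the jaws open and shut (so a half turn about z gives the same grasp; the last joint's range is limited). The gripper opens to 85 mm and grips with 20 to 120 N. Pads are 22 mm wide; open, the fingers measure 114 mm over their backs; the gripper's body (76 mm by 85 mm) begins 54 mm behind the grasp point. The pads swing forward as they close: fully open they stand 13 mm farther back than shut.
Start: joints at [1.412, 0.385, 0.008, 0, -1.194, -0.259], TCP at [253.561, 571.232, 231.312] pointing down, gripper open.
Joint ranges: [-3.14, 3.14], [-1.21, 2.06], [-1.07, 1.41], [-3.16, 2.05], [-2.99, -0.16], [-3.1, 3.1]. Speed limits (rad/s): [2.79, 2.79, 3.14, 3.14, 3.14, 3.14].

INTERFACE

Orientations are given as a unit quaternion [x, y, z, w].
In Python, from bench import arm gives the robot as it stands.
- The arm moves only by the tool move_arm, never from a script. Its argument "moves" is a list of rows, each an object with "gripper": the gripper's target within -1 to 1 (fully open at 1, half-way at 0, shut at -1); "xyz": the shift along the tool's x, y, z in cm, a list of three; "angular": the turn, a rotation vector about the tool's x, y, z in rad, a list of three. In form: [{"gripper": gripper, "xyz": [dx, dy, dz], "angular": [wx, wy, wz]}, ...]. A call has 1 to 10 rows; each row is the pose to reach, as a shift and turn from the pose commanded when the call began, along the tool's axes at that moment; what a row does not reach only later rows make up. A row lasts 1/8 s, in which the tool goes at most 62.5 mm and 10.7 degrees, less where a joint would pass 70% of its speed; a pose out of reach is approached as far as the arm can. A call with a gripper value outside its range is refused whole. The fingers move at their own pace and stop on an object; the grip force is fixed at half the most. Time passes only in rows, so rows that repeat a pose let the fingers close. It gives the time, the measured TCP pose, the force and the opening at its end, in the units of the state.
- arm.read_state(): the state, without advancing time (a new reading comes with each control period).
- arm.get_image(name): name is "scene" or "top" or "wrist"; returns (picture, depth): 384x512x3 uint8, blue, green, red; 384x512 float32, mm along the optical axis (not along the pixel's ray), 0 where there is no reading.
- arm.get_calibration(name): a dict with "camera_matrix" (3x3 intrinsics, pixels), "R" (3x3) and "t" (3): a world point X has camera coordinates R X + t. Camera axes: x right, y down, z forward; pixel columns grow to the right and rows downward; lengths in mm; the calibration is good to about 2 mm. A picture is of the moment at which its call begins: read the wrist's pose just before it. get_calibration takes no time and is no camera call; for the wrist camera it gives the pose at the moment of the call.
- arm.job_done(): hands the job in, once; it reports no verdict.
The state is a dict: "clock": time; "joints": joint angles; "joint_vel": joint speeds; "joint_efforts": joint torques, N m; "position": TCP position; "ee_rot": TCP orientation; "contact_force": force on the tool from outside, world axes, zero at the start; "wrist_torque": the same for the moment, N m; "gripper_width": finger opening in mm.
Only numpy, scipy, OpenCV 4.12 (cv2) and the standard library are available. Lean on these libraries where they do the work, as an engineer would, in place of code of your own. Each camera call takes 0.05 s, during which the arm holds its last target. There are 200 camera calls.

TASK

A new drinks order, the pink ticket, hangs in the order wheel: push an arm of the wheel round with a fingertip until the pink ticket points straight out to the left, to the open end of the stand, where the barman comes along the aisle. Only then ring for him: press the call bell's button right down with a fingertip and let it spring up again. Pick nothing up; leave the wheel's foot and the bell where they stand, and do not disturb the order pad, the glasses or the jug.

Things in the scene. Friction and masses are not known exactly. Their poses are not given: they have to be found in the camera images.
- order_stand: Foot and post of the order wheel: dark round foot 160 mm across, 36 mm high; steel post 18 mm thick. About 2.2 kg, loose but stays put when the wheel is pushed. Origin: centre of the underside, on the wheel's axis. Its y axis points straight to the left, to the aisle (world +y), its x axis ahead, away from the robot (world +x), z up.
- order_wheel (a joint): Angle of the wheel on its post, rad, counter-clockwise from above positive; turns either way, more than once round. At 0 or any whole turn (2 pi) the pink ticket points along +y of the foot, straight to the left. About 0.07 N m of friction holds it where it is left (1 N at the middle of an arm). Six arms, 60 degrees apart; the pink ticket hangs at the end of one.
- pink_ticket (a point): Centre of the pink ticket, a stiff slip 74 by 96 mm hanging from its clip and slanting outward below: 135 mm from the wheel's axis, 52 mm below the arms; its lower edge is 150 mm from the axis, 87 mm above the stand. White tickets hang at the arms +60, +180 and +240 degrees (counter-clockwise from above) from it; two clips are empty.
- bell: Call bell: bright steel dome on a black foot 86 mm across; the dome's top is 50 mm above the stand. Loose, 0.35 kg. Origin: centre of its underside.
- bell_button (a point): Top of the bell's round steel push button, 18 mm across, on the bell's axis, 66 mm above the stand when up.
- bell_plunger (a joint): How far the bell's button is pressed, m: 0 up, 0.006 fully down; the bell rings at 0.004. A spring pushes it up: about 1.8 N to start it, 3.2 N at 0.004, 3.9 N fully down.
- votive: Candle glass, pale yellow, 73 mm across, 104 mm high, loose. Origin: centre of its underside. It and the bell may stand at either side.
- glass: Clear drinks tumbler, 76 mm across, 86 mm high, loose. Origin: centre of its underside.
- jug: Copper jug with a handle, 111 by 181 mm, 215 mm high, loose. Origin: centre of its underside.
- pad: Order pad, 125 by 75 mm, 12 mm thick, lying loose at the stand's near edge. Origin: centre of its underside.
- wheel_hub (a point): Hub of the steel wheel, on its axis at mid-height of the arms, 185 mm up; 46 mm across, cap 26 mm above this point. Arms 9 mm wide, 8 mm high, run to a wire ring of 115 mm radius, 7 mm thick. Outside it a dark clip on each arm, up to 21 mm above the arms. The gaps between arms are open: a finger can go down into one (80 to 90 mm from the axis) and push an arm sideways.
Not all that is in view belongs to the job. What is shaped like the bell but green is not meant.

How it is judged (in metres and radians):
On the way, in this order (a step that is already met when the one before it is completed fails the run):
1. the pink ticket hangs still at the left-hand, aisle side of the wheel (y of pink_ticket in the frame of order_stand above 0.1 m and x of pink_ticket in the frame of order_stand between -0.028 and 0.028 m and velocity of joint order_wheel between -0.15 and 0.15 rad/s), for 0.2 s.
2. the bell's button is pressed down and the bell rings (value of joint bell_plunger above 0.004 m), for 0.02 s.
At the end, for the whole second after the job is handed in: The pink ticket hangs still at the left, aisle side, within about 12 degrees (28 mm sideways) of straight left; the bell was rung after that, its button is up; wheel foot and bell are upright; they, the candle glass, tumbler, jug and pad are within 30 mm of where they were (all of step 1 and value of joint bell_plunger below 0.001 m and distance of each of order_stand, bell, votive, glass, jug, pad from where it was at the start of the episode below 0.03 m and angle between each of order_stand, bell's own z axis and vertical below 0.05 rad and linear speed of each of bell, order_stand below 0.02 m/s); the robot touches nothing.
It fails at once if the bell is rung while the pink ticket is not at the left, aisle side (value of joint bell_plunger above 0.004 m and not (y of pink_ticket in the frame of order_stand above 0.1 m and x of pink_ticket in the frame of order_stand between -0.028 and 0.028 m)).
It fails at once if the order wheel is lifted, tipped or shoved about (height (world z) of order_stand above 0.012 m or distance of order_stand from where it was at the start of the episode above 0.03 m or angle between order_stand's own z axis and vertical above 0.15 rad).
It fails at once if the bell is lifted, tipped or shoved about (height (world z) of bell above 0.012 m or distance of bell from where it was at the start of the episode above 0.03 m or angle between bell's own z axis and vertical above 0.2 rad).
It fails at once if the candle glass, tumbler, jug or order pad is moved, lifted or tipped (distance of any of votive, glass, jug, pad from where it was at the start of the episode above 0.03 m or angle between any of votive, glass, jug, pad's own z axis and vertical above 0.3 rad).
It also fails if it takes over 54 s, if anything falls off the work surface, if the arm or the gripper's body presses on something with over 40 N, if the wrist force passes 120 N, or if a joint passes its speed limit or range.

## Working session

There is one attempt and no reset: what is moved stays moved. The work goes in short steps, Python scripts to look and compute and a tool call to move; the robot and the scene stay as the last step left them, time stands still between calls to the robot, and variables do not carry over. Pictures are saved under pics/ and viewed, about 8 in all and at most 12, crops included, and the job is handed in when it is done.

Besides the shell and the picture viewer there is one more tool, called after "Request:" as a command line: name --argument value ..., lists and objects as JSON in quotes. move_arm: Moves the arm, as the interface text tells. Its arguments: {"type":"object","properties":{"moves":{"type":"array","items":{"type":"object","properties":{"gripper":{"type":"number"},"xyz":{"type":"array","items":{"type":"number"}},"angular":{"type":"array","items":{"type":"number"}}}}}},"required":["moves"]}

```bash
mkdir -p pics
cat > h.py <<'E'
import numpy as np, cv2
from bench import arm
def cloud(name):
    c=arm.get_calibration(name); im,d=arm.get_image(name)
    K=np.array(c["camera_matrix"]);R=np.array(c["R"]);t=np.array(c["t"])
    v,u=np.mgrid[:384,:512]
    P=np.stack([(u-K[0,2])/K[0,0]*d,(v-K[1,2])/K[1,1]*d,d],-1)
    W=(P-t)@R
    W[d<=0]=np.nan
    return im,d,W
E
python3 - <<'E'
from h import *
s=arm.read_state();print({k:np.round(v,3) for k,v in s.items()})
ims=[]
for n in("scene","top"):
    im,d,W=cloud(n);np.savez(f"{n}.npz",im=im,W=W);ims.append(im)
    c=arm.get_calibration(n);print(n,np.round(-np.array(c["R"]).T@np.array(c["t"])),np.round(c["R"],2).tolist(), np.array(c["camera_matrix"])[0,0])
for n,i in zip(("scene","top"),ims): cv2.imwrite(f"pics/{n}0.png",cv2.resize(i,(768,576)))
E
```

```text
{'clock': np.float64(0.0), 'joints': array([ 1.412,  0.386,  0.007, -0.   , -1.194, -0.259]), 'joint_vel': array([-0.   , -0.   ,  0.001,  0.   ,  0.001,  0.001]), 'joint_efforts': array([-0.0000e+00, -3.9229e+01,  1.8840e+01,  4.1860e+00, -5.0000e-03,
        0.0000e+00]), 'position': array([253.371, 570.703, 230.236]), 'ee_rot': array([ 0.978, -0.207, -0.   ,  0.001]), 'contact_force': array([-0.122,  1.23 ,  0.244]), 'wrist_torque': array([-0.05 , -0.009,  0.026]), 'gripper_width': np.float64(85.603)}
scene [390. 914. 798.] [[-0.99, -0.16, -0.02], [-0.08, 0.57, -0.81], [0.14, -0.8, -0.58]] 402.2236133771437
top [ 441.    9. 1194.] [[-0.02, -1.0, 0.03], [-0.99, 0.01, -0.11], [0.1, -0.03, -0.99]] 388.0993753876438
```

View pics/scene0.png

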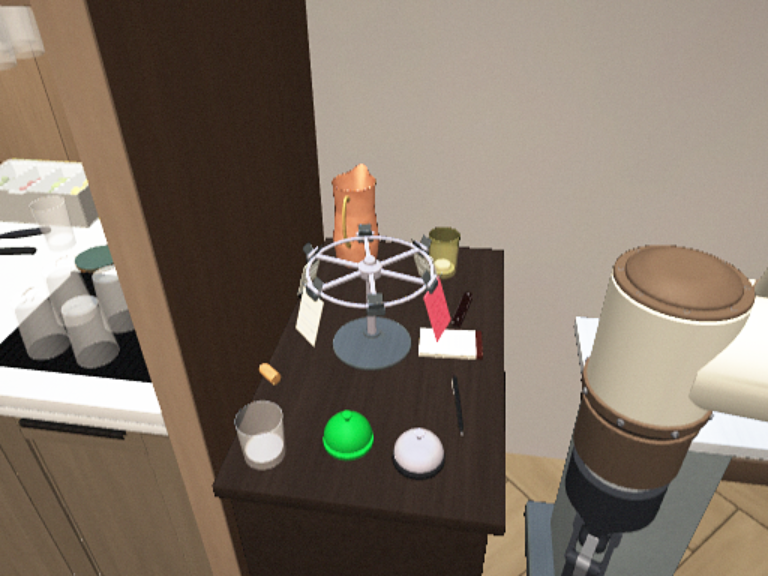

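View pics/top0.png

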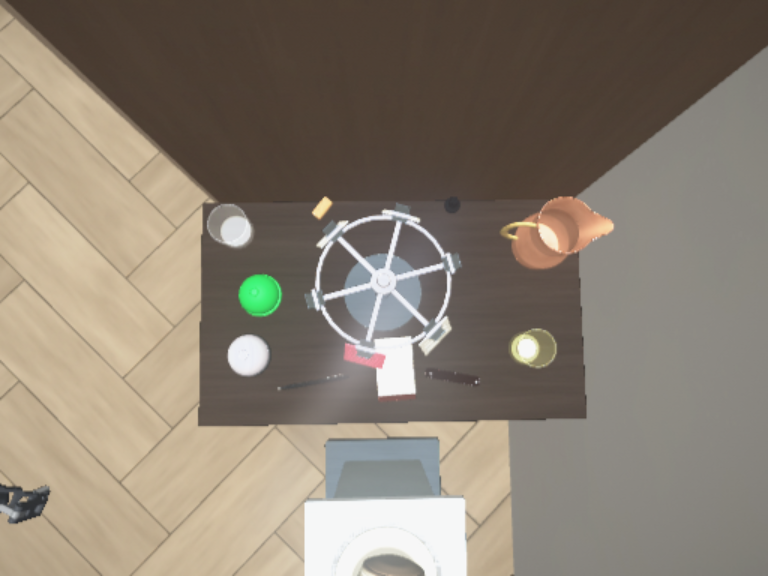

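Top view (768x576): hub at about (383,281), pink ticket at (366,355) pointing toward the robot and slightly left. The steel bell is at (248,355), with the green decoy at (260,295). The jug and candle are on the right, and the tumbler is at top left. Next I'll measure these.

Run:
```python
from h import *
def ray(n,u,v,z):
    c=arm.get_calibration(n);K=np.array(c["camera_matrix"]);R=np.array(c["R"]);t=np.array(c["t"])
    o=-R.T@t; d=R.T@np.linalg.solve(K,[u,v,1]); return o+d*(z-o[2])/d[2]
T=np.load("top.npz");S=np.load("scene.npz")
for n,D in(("top",T),("scene",S)):
    im,W=D["im"],D["W"];hsv=cv2.cvtColor(im,cv2.COLOR_BGR2HSV)
    H,s,V=cv2.split(hsv)
    onT=(W[...,0]>250)&(W[...,0]<800)&(abs(W[...,1])<420)
    z=W[...,2]
    def rep(nm,m):
        p=W[m&~np.isnan(z)]; v,u=np.nonzero(m)
        if len(p): print(n,nm,len(p),"med",np.round(np.median(p,0)),"min",np.round(np.percentile(p,2,0)),"max",np.round(np.percentile(p,98,0)),"uv",u.mean().round(1),v.mean().round(1))
    rep("table",onT&(abs(z)<8))
    pink=onT&((H>165)|(H<5))&(s>110)&(V>120)&(z>60);rep("pink",pink)
    bell=onT&(z>10)&(z<75)&(s<40)&(W[...,1]>150)&(W[...,0]<500)&(W[...,0]>340);rep("bell",bell)
    rep("belltop",bell&(z>53)); 
    arms=onT&(z>175)&(z<196)&(np.hypot(W[...,0]-520,W[...,1])<180);rep("wheel z",arms)
    rep("cap",onT&(z>203)&(z<216)&(np.hypot(W[...,0]-520,W[...,1])<60))
    p=W[arms]
    # ring fit
    c=np.array([520,0.])
    for k in range(20):
        r=np.hypot(*(p[:,:2]-c).T);q=p[abs(r-113)<(30 if k<8 else 10)]
        A=np.c_[2*q[:,:2],np.ones(len(q))];c=np.linalg.lstsq(A,(q[:,:2]**2).sum(1),rcond=None)[0][:2]
        
    print(n,"ring c",c.round(1),"r",np.median(np.hypot(*(q[:,:2]-c).T)).round(1),len(q))
    r=np.hypot(*(p[:,:2]-c).T);a=np.arctan2(*(p[:,:2]-c).T[::-1])[(r>45)&(r<100)]
    print(n,"arm angle mod60",np.degrees(np.angle(np.exp(6j*a).mean())/6).round(1),len(a), abs(np.exp(6j*a).mean()).round(2))
    pp=np.nanmedian(W[pink],0)[:2]-c;print("pink angle",np.degrees(np.arctan2(pp[1],pp[0])),np.hypot(*pp))
    rep("votive",onT&(H>20)&(H<35)&(s>60)&(z>10)&(W[...,1]<-150)&(W[...,0]<520))
    rep("jug",onT&(z>120)&(W[...,1]<-150))
    print(n,"foot",)
    rep("tumbler",onT&(z>20)&(W[...,1]>200)&(W[...,0]>560))
print("bell via ray z=50 top",ray("top",248/1.5,355/1.5,55))
```

```text
top table 28244 med [507. -20.   1.] min [ 307. -403.   -4.] max [754. 358.   6.] uv 259.5 211.2
top bell 619 med [441. 262.  41.] min [400. 226.  11.] max [477. 300.  67.] uv 165.8 236.5
top belltop 36 med [440. 269.  65.] min [429. 260.  53.] max [449. 277.  70.] uv 161.5 236.6
top wheel z 1794 med [561.  -2. 189.] min [ 446. -120.  181.] max [683. 116. 196.] uv 255.1 187.7
top cap 61 med [564.  -1. 210.] min [555. -11. 205.] max [575.   9. 214.] uv 255.2 186.3
top ring c [564.4  -1.4] r 115.1 863
top arm angle mod60 -15.7 439 0.97
pink angle nan nan
top votive 439 med [ 446. -307.   62.] min [ 414. -322.   12.] max [ 477. -255.  105.] uv 356.0 231.3
top jug 35179 med [ 724. -418.  461.] min [ 272. -420.  139.] max [ 766. -161.  677.] uv 433.4 129.4
top foot
top tumbler 11295 med [765. 276. 515.] min [589. 203.  35.] max [766. 347. 682.] uv 104.6 63.2
scene table 20461 med [504. 157.   1.] min [ 309. -367.   -3.] max [758. 368.   5.] uv 259.0 266.9
scene pink 385 med [437.  37. 134.] min [418.  -1.  91.] max [457.  70. 177.] uv 291.4 206.4
scene bell 837 med [441. 284.  39.] min [405. 245.  11.] max [480. 307.  67.] uv 279.0 300.3
scene belltop 40 med [444. 269.  66.] min [437. 261.  55.] max [451. 276.  70.] uv 279.0 288.0
scene wheel z 1383 med [563.  17. 189.] min [ 448. -115.  177.] max [686. 122. 196.] uv 246.0 181.3
scene cap 43 med [566.   3. 210.] min [556.  -8. 203.] max [576.  10. 213.] uv 246.2 172.8
scene ring c [566.6  -0. ] r 114.6 638
scene arm angle mod60 -15.4 315 0.97
pink angle 163.9693451886564 135.27004085426344
scene votive 498 med [ 444. -266.   80.] min [ 416. -325.   14.] max [ 479. -253.  106.] uv 296.0 165.1
scene jug 12093 med [ 650. -417.  373.] min [ 269. -420.  132.] max [ 769. -162.  572.] uv 252.1 70.1
scene foot
scene tumbler 18852 med [768. 312. 448.] min [660. 206.  32.] max [798. 351. 684.] uv 109.9 147.2
bell via ray z=50 top [439.81881587 259.36569173  55.        ]
  return np.nanmean(a, axis, out=out, keepdims=keepdims)
```

Request:
move_arm --moves '[{"gripper": -1, "xyz": [0, 0, -2.5], "angular": [0, 0, -0.14]}, {"gripper": -1, "xyz": [0, 0, -5], "angular": [0, 0, -0.28]}, {"gripper": -1, "xyz": [0, 0, -5], "angular": [0, 0, -0.417]}, {"gripper": -1, "xyz": [0, 0, -5], "angular": [0, 0, -0.417]}, {"gripper": -1, "xyz": [0, 0, -5], "angular": [0, 0, -0.417]}]'

```text
clock: 0.72
position: [253.4, 570.9, 280.5]
ee_rot: [1.0, -0.001, -0.0, 0.001]
contact_force: [-0.8, -0.7, 0.0]
gripper_width: -0.2
```

Request:
move_arm --moves '[{"gripper": -1, "xyz": [3, 5, 0], "angular": [0, 0, 0]}, {"gripper": -1, "xyz": [6, 10, 0], "angular": [0, 0, 0]}, {"gripper": -1, "xyz": [9, 15, 0], "angular": [0, 0, 0]}, {"gripper": -1, "xyz": [12, 20, 0], "angular": [0, 0, 0]}, {"gripper": -1, "xyz": [14, 25.5, 0], "angular": [0, 0, 0]}, {"gripper": -1, "xyz": [16, 31, 0], "angular": [0, 0, 0]}, {"gripper": -1, "xyz": [18, 36.5, 0], "angular": [0, 0, 0]}, {"gripper": -1, "xyz": [20, 42, 0], "angular": [0, 0, 0]}, {"gripper": -1, "xyz": [21.5, 47.5, 0], "angular": [0, 0, 0]}, {"gripper": -1, "xyz": [22.5, 53, 0], "angular": [0, 0, 0]}]'

```text
clock: 1.98
position: [478.3, 39.2, 281.0]
ee_rot: [1.0, -0.001, -0.0, 0.0]
contact_force: [1.4, 0.6, -0.6]
gripper_width: 0.2
```

Request:
move_arm --moves '[{"gripper": -1, "xyz": [0.3, 4, 0], "angular": [0, 0, 0]}, {"gripper": -1, "xyz": [0.4, 6.3, 0], "angular": [0, 0, 0]}, {"gripper": -1, "xyz": [0.4, 6.3, 0], "angular": [0, 0, 0]}, {"gripper": -1, "xyz": [0.4, 6.3, 0], "angular": [0, 0, 0]}]'

```text
clock: 2.48
position: [482.0, -21.7, 281.1]
ee_rot: [1.0, -0.001, -0.0, -0.0]
contact_force: [-0.6, 0.3, -0.6]
gripper_width: 0.3
```

Run:
```python
from h import *
s=arm.read_state();print(s["clock"],s["position"].round(1) if hasattr(s["position"],'round') else s["position"])
im,d,W=cloud("scene");cv2.imwrite("pics/s1.png",im)
im,d,W=cloud("wrist");cv2.imwrite("pics/w1.png",im)
a=cv2.imread("pics/s1.png");cv2.imwrite("pics/c1.png",cv2.resize(np.hstack([a[100:340,120:420],im[:240,100:400]]),None,fx=1.3,fy=1.3))
```

```text
2.475 [482.  -21.7 281.1]
```

View pics/c1.png

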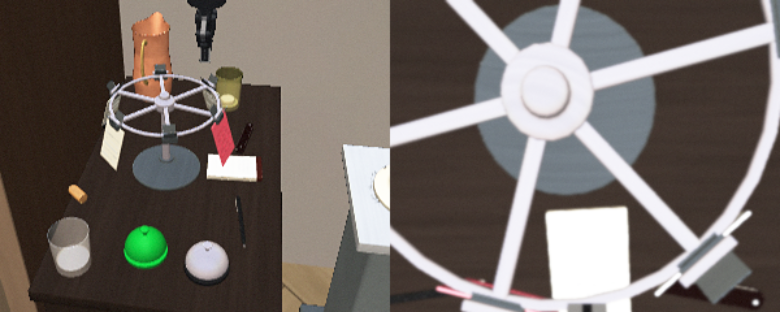

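Path computed. I'll go down into the gap to z≈165, then push the pink arm clockwise along the arc at a radius of 80.

Request:
move_arm --moves '[{"gripper": -1, "xyz": [0, 0, 3], "angular": [0, 0, 0]}, {"gripper": -1, "xyz": [0, 0, 6], "angular": [0, 0, 0]}, {"gripper": -1, "xyz": [0, 0, 9], "angular": [0, 0, 0]}, {"gripper": -1, "xyz": [0, 0, 11.6], "angular": [0, 0, 0]}, {"gripper": -1, "xyz": [0, 0, 11.6], "angular": [0, 0, 0]}]'

```text
clock: 3.2
position: [480.8, -21.5, 163.7]
ee_rot: [1.0, 0.0, -0.002, 0.001]
contact_force: [-0.6, -0.2, 0.4]
gripper_width: 0.4
```

Request:
move_arm --moves '[{"gripper": -1, "xyz": [0.1, -1.2, 0], "angular": [0, 0, 0]}, {"gripper": -1, "xyz": [0.1, -2.2, 0], "angular": [0, 0, 0]}, {"gripper": -1, "xyz": [0.2, -3.2, 0], "angular": [0, 0, 0]}, {"gripper": -1, "xyz": [0.3, -4.2, 0], "angular": [0, 0, 0]}, {"gripper": -1, "xyz": [0.7, -5.2, 0], "angular": [0, 0, 0]}, {"gripper": -1, "xyz": [1.1, -6.2, 0], "angular": [0, 0, 0]}, {"gripper": -1, "xyz": [1.8, -7.1, 0], "angular": [0, 0, 0]}, {"gripper": -1, "xyz": [2.5, -8, 0], "angular": [0, 0, 0]}, {"gripper": -1, "xyz": [3.5, -8.7, 0], "angular": [0, 0, 0]}, {"gripper": -1, "xyz": [3.5, -8.7, 0], "angular": [0, 0, 0]}]'

```text
clock: 4.45
position: [518.3, 65.8, 165.2]
ee_rot: [1.0, -0.0, 0.0, -0.0]
contact_force: [-0.3, -0.2, 0.3]
gripper_width: 0.5
```

```bash
cat > chk.py <<'E'
from h import *
import sys
s=arm.read_state();print(s["clock"],np.round(s["position"],1),np.round(s["contact_force"],1))
im,d,W=cloud("scene");z=W[...,2]
H,S,V=cv2.split(cv2.cvtColor(im,cv2.COLOR_BGR2HSV))
m=((H>165)|(H<5))&(S>110)&(V>100)&(z>60)&(z<190)&(np.hypot(W[...,0]-565,W[...,1])<170)
p=np.nanmedian(W[m],0);print("pink",m.sum(),p.round(),"angle",np.degrees(np.arctan2(p[1]+.7,p[0]-565.5)).round(1))
it,dt,Wt=cloud("top")
f=np.hypot(Wt[...,0]-565.5,Wt[...,1]+.7);a=np.arctan2(Wt[...,1]+.7,Wt[...,0]-565.5)[(f>45)&(f<105)&(Wt[...,2]>180)&(Wt[...,2]<194)]
print("arms mod60",np.degrees(np.angle(np.exp(6j*a).mean())/6).round(1),len(a))
cv2.imwrite("pics/%s.png"%sys.argv[1],np.hstack([im[80:350,130:400],it[80:350,110:380]]).repeat(1,0))
E
python3 chk.py c2
```

```text
4.45 [518.3  65.8 165.2] [-0.3 -0.2  0.3]
pink 945 [519. 125. 135.] angle 110.2
arms mod60 -9.6 384
```

Request:
move_arm --moves '[{"gripper": -1, "xyz": [0.8, -0.5, 0], "angular": [0, 0, 0]}, {"gripper": -1, "xyz": [1.6, -0.9, 0], "angular": [0, 0, 0]}, {"gripper": -1, "xyz": [2.4, -1.2, 0], "angular": [0, 0, 0]}, {"gripper": -1, "xyz": [2.9, -1.3, 0], "angular": [0, 0, 0]}, {"gripper": -1, "xyz": [3.2, -1.35, 0], "angular": [0, 0, 0]}, {"gripper": -1, "xyz": [3.2, -1.35, 0], "angular": [0, 0, 0]}, {"gripper": -1, "xyz": [3.2, -1.35, 0], "angular": [0, 0, 0]}]'

```text
clock: 5.42
position: [549.3, 78.6, 165.5]
ee_rot: [1.0, -0.0, 0.0, -0.0]
contact_force: [0.3, 0.1, 0.1]
gripper_width: 0.2
```

```bash
python3 chk.py c3
```

```text
5.425 [549.3  78.6 165.5] [0.3 0.1 0.1]
pink 937 [568. 134. 134.] angle 88.8
arms mod60 29.2 386
```

View pics/c3.png

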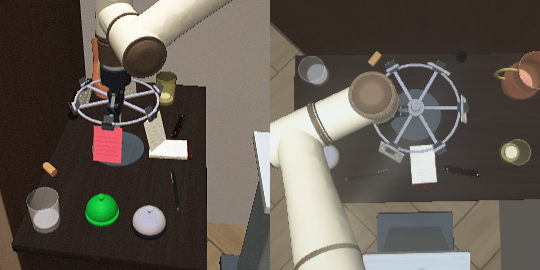

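The pink ticket is now at about 89°, with both views agreeing and the pad and other items undisturbed. I'll back off the arm, lift, and go over the bell at about (442, 268).

Request:
move_arm --moves '[{"gripper": -1, "xyz": [-0.6, 0.1, 0], "angular": [0, 0, 0]}, {"gripper": -1, "xyz": [-1.2, 0.3, 0], "angular": [0, 0, 0]}, {"gripper": -1, "xyz": [-1.2, 0.3, 0], "angular": [0, 0, 0]}, {"gripper": -1, "xyz": [-1.2, 0.3, -4], "angular": [0, 0, 0]}, {"gripper": -1, "xyz": [-1.2, 0.3, -8], "angular": [0, 0, 0]}, {"gripper": -1, "xyz": [-1.2, 0.3, -11], "angular": [0, 0, 0]}, {"gripper": -1, "xyz": [-1.2, 0.3, -11], "angular": [0, 0, 0]}]'

```text
clock: 6.4
position: [538.5, 75.9, 278.3]
ee_rot: [1.0, -0.0, 0.003, -0.001]
contact_force: [-0.4, -0.1, -0.6]
gripper_width: -0.1
```

Request:
move_arm --moves '[{"gripper": -1, "xyz": [-2.5, -5, 0], "angular": [0, 0, 0]}, {"gripper": -1, "xyz": [-5, -10, 0], "angular": [0, 0, 0]}, {"gripper": -1, "xyz": [-7.5, -15, 0], "angular": [0, 0, 0]}, {"gripper": -1, "xyz": [-9.5, -19.2, 0], "angular": [0, 0, 0]}, {"gripper": -1, "xyz": [-9.5, -19.2, 4], "angular": [0, 0, 0]}, {"gripper": -1, "xyz": [-9.5, -19.2, 8], "angular": [0, 0, 0]}, {"gripper": -1, "xyz": [-9.5, -19.2, 12], "angular": [0, 0, 0]}, {"gripper": -1, "xyz": [-9.5, -19.2, 16], "angular": [0, 0, 0]}, {"gripper": -1, "xyz": [-9.5, -19.2, 16], "angular": [0, 0, 0]}]'

```text
clock: 7.52
position: [440.2, 265.4, 111.9]
ee_rot: [1.0, -0.001, -0.003, 0.003]
contact_force: [0.6, -0.1, 0.4]
gripper_width: 0.3
```

```bash
python3 chk.py c4
python3 - <<'E'
from h import *
im,d,W=cloud("wrist");cv2.imwrite("pics/w4.png",im)
for n in("wrist","scene"):
    im,d,W=cloud(n);z=W[...,2]
    m=(z>55)&(z<72)&(np.hypot(W[...,0]-442,W[...,1]-268)<20);p=W[m]
    if len(p): print(n,len(p),np.median(p,0).round(1),p.min(0).round(1),p.max(0).round(1))
    m=(z>12)&(z<48)&(np.hypot(W[...,0]-442,W[...,1]-268)<55);p=W[m]
    if len(p): # sphere-ish fit
        A=np.c_[2*p,np.ones(len(p))];c=np.linalg.lstsq(A,(p**2).sum(1),rcond=None)[0];print(n,"sphere",c[:3].round(1))
E
```

```text
7.525 [440.2 265.4 111.9] [ 0.6 -0.1  0.4]
pink 935 [569. 133. 134.] angle 88.7
arms mod60 29.3 457
wrist 636 [441.2 267.9  64.2] [431.3 258.8  60.9] [449.3 276.3  66.5]
wrist sphere [440.2 267.6   8.1]
scene 38 [443.8 268.8  66.3] [436.4 259.3  56. ] [451.4 275.3  69.7]
scene sphere [443.7 267.4  12.4]
```

View pics/w4.png

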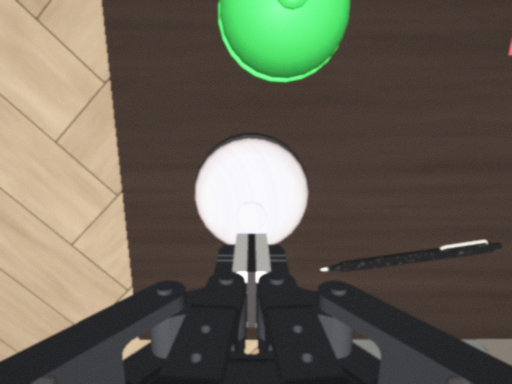

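Request:
move_arm --moves '[{"gripper": -1, "xyz": [0.15, -0.2, 2], "angular": [0, 0, 0]}, {"gripper": -1, "xyz": [0.15, -0.2, 4], "angular": [0, 0, 0]}, {"gripper": -1, "xyz": [0.15, -0.2, 4.4], "angular": [0, 0, 0]}, {"gripper": -1, "xyz": [0.15, -0.2, 4.6], "angular": [0, 0, 0]}, {"gripper": -1, "xyz": [0.15, -0.2, 4.8], "angular": [0, 0, 0]}, {"gripper": -1, "xyz": [0.15, -0.2, 4.9], "angular": [0, 0, 0]}, {"gripper": -1, "xyz": [0.15, -0.2, 4.9], "angular": [0, 0, 0]}]'

```text
clock: 8.65
position: [443.9, 269.7, 66.5]
ee_rot: [1.0, -0.0, 0.0, -0.0]
contact_force: [0.5, -1.1, 0.5]
gripper_width: 0.0
```

Request:
move_arm --moves '[{"gripper": -1, "xyz": [-0.2, 0.1, 0.2], "angular": [0, 0, 0]}, {"gripper": -1, "xyz": [-0.2, 0.1, 0.3], "angular": [0, 0, 0]}, {"gripper": -1, "xyz": [-0.2, 0.1, 0.3], "angular": [0, 0, 0]}]'

```text
clock: 9.02
position: [442.4, 269.2, 63.7]
ee_rot: [1.0, -0.0, 0.001, -0.001]
contact_force: [0.8, 1.0, 1.5]
gripper_width: 0.0
```

Request:
move_arm --moves '[{"gripper": -1, "xyz": [0, 0, 0.1], "angular": [0, 0, 0]}, {"gripper": -1, "xyz": [0, 0, 0.2], "angular": [0, 0, 0]}, {"gripper": -1, "xyz": [0, 0, 0.2], "angular": [0, 0, 0]}]'

```text
clock: 9.4
position: [442.3, 269.1, 61.5]
ee_rot: [1.0, -0.0, 0.001, -0.0]
contact_force: [2.1, 1.2, 3.9]
gripper_width: 0.1
```

Request:
move_arm --moves '[{"gripper": -1, "xyz": [0, 0, 0.1], "angular": [0, 0, 0]}, {"gripper": -1, "xyz": [0, 0, 0.15], "angular": [0, 0, 0]}, {"gripper": -1, "xyz": [0, 0, 0.15], "angular": [0, 0, 0]}]'

```text
clock: 9.78
position: [442.2, 269.0, 60.1]
ee_rot: [1.0, -0.0, 0.0, -0.0]
contact_force: [2.6, 2.1, 4.0]
gripper_width: -0.1
```

Request:
move_arm --moves '[{"gripper": -1, "xyz": [0, 0, 0.1], "angular": [0, 0, 0]}, {"gripper": -1, "xyz": [0, 0, 0.15], "angular": [0, 0, 0]}, {"gripper": -1, "xyz": [0, 0, 0.15], "angular": [0, 0, 0]}]'

```text
clock: 10.15
position: [442.2, 269.0, 59.9]
ee_rot: [1.0, 0.0, 0.001, -0.0]
contact_force: [-0.3, 1.1, 11.9]
gripper_width: 0.0
```

The force jumped to 12 N and the tip stopped at 59.9 mm, so the button is fully down. I'll release straight up, then check.

Request:
move_arm --moves '[{"gripper": -1, "xyz": [0, 0, -0.5], "angular": [0, 0, 0]}, {"gripper": -1, "xyz": [0, 0, -1.5], "angular": [0, 0, 0]}, {"gripper": -1, "xyz": [0, 0, -5], "angular": [0, 0, 0]}, {"gripper": -1, "xyz": [0, 0, -10], "angular": [0, 0, 0]}, {"gripper": -1, "xyz": [0, 0, -15], "angular": [0, 0, 0]}, {"gripper": -1, "xyz": [0, 0, -20], "angular": [0, 0, 0]}, {"gripper": -1, "xyz": [0, 0, -20], "angular": [0, 0, 0]}, {"gripper": -1, "xyz": [0, 0, -20], "angular": [0, 0, 0]}]'

```text
clock: 11.15
position: [440.4, 267.4, 256.9]
ee_rot: [1.0, -0.001, -0.002, 0.001]
contact_force: [-0.5, 0.5, 0.1]
gripper_width: 0.0
```

```bash
python3 chk.py c5
python3 - <<'E'
from h import *
for n in("wrist","scene"):
    im,d,W=cloud(n);z=W[...,2]
    m=(z>55)&(z<72)&(np.hypot(W[...,0]-442,W[...,1]-268)<20);p=W[m]
    if len(p): print(n,len(p),np.median(p,0).round(1),p.max(0).round(1))
    if n=="scene":
        S=np.load("scene.npz")
        H,s,V=cv2.split(cv2.cvtColor(im,cv2.COLOR_BGR2HSV))
        for nm,X in(("now",W),("start",S["W"])):
            c=(X[...,0]>395)&(X[...,0]<500)&(X[...,1]<-240)&(X[...,1]>-340)&(X[...,2]>15)&(X[...,2]<120)
            print(nm,"votive",np.median(X[c],0).round(1),c.sum())
            c=(X[...,1]>200)&(X[...,1]<355)&(X[...,0]>560)&(X[...,0]<720)&(X[...,2]>15)&(X[...,2]<100);print(nm,"tumbler/green",np.median(X[c],0).round(1),c.sum())
E
```

```text
11.15 [440.4 267.4 256.9] [-0.5  0.5  0.1]
pink 934 [568. 133. 134.] angle 88.7
arms mod60 29.3 450
wrist 240 [440.8 267.4  64.3] [448.6 275.8  66.8]
scene 39 [443.8 269.4  65.9] [451.5 275.7  69.4]
now votive [ 418.2 -275.1   49.9] 74
now tumbler/green [677.6 277.6  49. ] 1316
start votive [ 444.6 -265.6   77.7] 549
start tumbler/green [677.2 278.   48.7] 1304
```

View pics/c5.png

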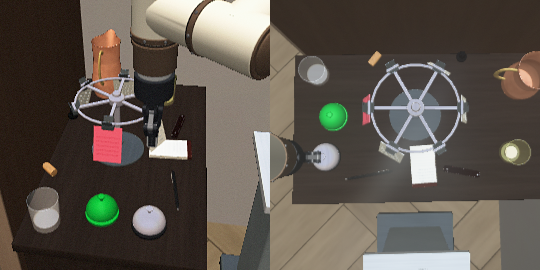

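Everything is in place: pink ticket at left, button up, bell unmoved. The candle reading in the scene view differs only because the arm hides it there; the top view shows it in place.

```bash
python3 -c "
from bench import arm
print(arm.job_done())"
```

```text
the job is handed in; nothing more can be done
None
```

The pink ticket now points left to the aisle, the bell was rung after that, and the job is handed in. The hand-in returned no verdict.

- **Wheel:** I put the closed fingertips into the gap behind the pink ticket's arm and pushed the wheel about 75° clockwise. The last check put the pink ticket at 88.7°, where 90° is straight left. The arms seen from above gave 89.3°, so both are well inside the 12° allowed.
- **Bell:** I pressed the steel bell's button until the force jumped from 4 to 12 N with the tip at 59.9 mm, so it was fully down, then lifted clear. Afterwards the button's top measured about 66 mm (up) and the bell had moved less than about 1 mm.
- **Other items:** The tumbler measured the same as at the start. The pad, jug and candle glass looked unmoved in the last top view, which I only checked by eye.
- **Check that disagreed:** The scene-camera candle measurement did not match the start, because the arm was hiding most of the candle. I relied on the top view for it.

The robot was clear of everything at hand-in, at about 11 s on its clock.

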